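# Pull the blue worktop sample from the stack

## Task

A customer wants to see the blue stone sample, which is in the middle of the stack of three on the desk. Lift the rust-red sample off the top and set it down on the clear desk, lay the blue one flat in the oak tray, then put the rust-red one back squarely on top of the charcoal one. Set the samples down rather than dropping them, and leave the charcoal one where it stands.

Things in the scene. Friction and masses are not known exactly. Their poses are not given: they have to be found in the camera images.
- charcoal: charcoal-black stone worktop sample, a plain slab 110 x 54 mm, 28 mm thick, about 0.35 kg (0.28 to 0.42), loose; the bottom of the stack, on the desk. Origin: centre of its underside; x along its 110 mm length, y across its 54 mm width, z up. The stack may be left or right, the tray on the other side, 0.34 to 0.5 m away. A two-high stack (sage, sand) and office things, not part of the job, stand at x above 0.75 m or far to the sides.
- blue: blue stone worktop sample, a plain slab 110 x 54 mm, 28 mm thick, about 0.35 kg (0.28 to 0.42), loose; starts in the middle of the stack, on the charcoal one, aligned with it to a few mm and degrees. Origin: centre of its underside; x along its 110 mm length, y across its 54 mm width, z up. All samples have a 5 mm pale backing layer below.
- rust: rust-red stone worktop sample, a plain slab 110 x 54 mm, 28 mm thick, about 0.35 kg (0.28 to 0.42), loose; starts on top of the stack, on the blue one, aligned with it to a few mm and degrees. Origin: centre of its underside; x along its 110 mm length, y across its 54 mm width, z up.
- tray: empty shallow oak tray with grey felt floor, fixed; 196 x 156 mm outside, 180 x 140 mm inside, rim 18 mm and inner floor 8 mm above the desk. Origin: centre of its underside, on the desk; x along its 196 mm side, z up. Halfway between the tray and the charcoal slab the desk is clear: nothing stands within 70 mm of that midpoint.
Mind the look-alikes: they are no part of the job. What is shaped like the charcoal but pink or yellow is not meant.

How it is judged (in metres and radians):
On the way, in this order (a step that is already met when the one before it is completed fails the run):
1. the rust-red sample is set down flat on the desk, let go, clear of the stack, and the blue one still lies on the charcoal one (horizontal distance between rust and charcoal above 0.07 m and height (world z) of rust below 0.02 m and angle between each of rust, blue's own z axis and vertical below 0.1 rad and horizontal distance between blue and charcoal below 0.03 m and contact force between the fingers and rust below 0.3 N and linear speed of rust below 0.03 m/s), for 0.2 s.
2. the blue sample lies flat in the tray, let go, while the rust-red one is still off the stack (horizontal distance between blue and tray below 0.06 m and z of blue in the frame of tray between 0.004 and 0.014 m and angle between blue's own z axis and vertical below 0.1 rad and contact force between the fingers and blue below 0.3 N and linear speed of blue below 0.03 m/s and horizontal distance between rust and charcoal above 0.07 m), for 0.2 s.
At the end, for the whole second after the job is handed in: Blue lies flat on the tray floor, inside the rim, any way round; rust-red lies flat on charcoal, centred within 20 mm, lengths aligned within 15 degrees; charcoal stands flat within 30 mm of where it began; all released and at rest (horizontal distance between blue and tray below 0.06 m and z of blue in the frame of tray between 0.004 and 0.014 m and angle between each of blue, rust, charcoal's own z axis and vertical below 0.1 rad and contact force between the fingers and blue below 0.3 N and linear speed of each of blue, rust, charcoal below 0.03 m/s and horizontal distance between rust and charcoal below 0.02 m and z of rust in the frame of charcoal between 0.024 and 0.033 m and angle between the x axis of rust and the x axis of charcoal, either way round below 0.26 rad and contact force between the fingers and rust below 0.3 N and distance of charcoal from where it was at the start of the episode below 0.03 m); the robot touches nothing.
It fails at once if the blue or rust-red sample is dropped (falls free, faster than 0.7 m/s: some 25 mm) ((linear speed of blue above 0.7 m/s and contact force between the fingers and blue below 0.05 N) or (linear speed of rust above 0.7 m/s and contact force between the fingers and rust below 0.05 N)).
It also fails if it takes over 72 s, if anything falls off the work surface, if the arm or the gripper's body presses on something with over 40 N, if the wrist force passes 120 N, or if a joint passes its speed limit or range.

## Robot

A 6-joint arm with a two-finger parallel gripper is mounted at the origin on the work surface. World frame = base frame: x ahead of the robot, y to its left, z up, the work surface at z = 0. Lengths are in m, angles in degrees, forces in N, time in s.
With the tool pointing down it reaches from about 0.25 to 0.725 m from the base axis. Payload 9.7 kg.
Tool frame: the origin (TCP) lies between the finger pads; the fingertips stand 19 mm ahead of it and the grasp point (between the pads) is the TCP; z points along the fingers, y is the line along which they close (so a half turn about z gives the same grasp; the last joint's range is limited). The gripper opens to 85 mm and grips with 20 to 120 N. Pads are 22 mm wide; open, the fingers measure 114 mm over their backs; the gripper's body (76 mm by 85 mm) begins 54 mm behind the grasp point. The pads swing forward as they close: fully open they stand 13 mm farther back than shut.
Start: joints at [63.197, 4.979, 10.078, 95.1, 0, 90], TCP at [0.248, 0.491, 0.25] pointing down, gripper open.
Joint ranges: [-179.16, 179.16], [-48.56, 103.87], [-65.8, 70.77], [-126.05, 130.52], [-82.76, 87.17], [-180, 180]. Speed limits (degrees/s): [127.2, 127.2, 147.25, 180, 180, 180].

## Interface

Orientations are given as [roll, pitch, yaw] about the fixed x, y, z axes, in that order (R = Rz(yaw) Ry(pitch) Rx(roll)).
In Python, from workcell import telemetry, camera, calibration, workorder gives the robot as it stands.
- The arm moves only by the tool play_rows, never from a script. Its argument "increments" is a list of rows, each a list of 3 entries, a list of its own where there are three numbers: the shift along the tool's x, y, z in mm, then the turn, a rotation vector about the tool's x, y, z in degrees, then the closure, from 0 (fully open) to 1 (shut). In form: [[[x, y, z], [ax, ay, az], jaw], ...]. A call has 1 to 20 rows; each row is the pose to reach, as a shift and turn from the pose commanded when the call began, along the tool's axes at that moment; what a row does not reach only later rows make up. A row lasts 1/10 s, in which the tool goes at most 50 mm and 8.59 degrees, less where a joint would pass 70% of its speed; a pose out of reach is approached as far as the arm can. A call with a gripper value outside its range is refused whole. The fingers move at their own pace and stop on an object; "grip_force" is the grip in N (left out, the last holds). Time passes only in rows, so rows that repeat a pose let the fingers close. It gives the time, the measured TCP pose, the force, the opening and the grip force at its end, in the units of the state.
- telemetry.get_obs(): the state, without advancing time (a new reading comes with each control period).
- camera(name): name is "scene" or "top" or "wrist"; returns (picture, depth): 480x640x3 uint8, red, green, blue; 480x640 float32, m along the optical axis (not along the pixel's ray), 0 where there is no reading.
- calibration(name): a dict with "vertical_fov" (degrees; the focal length in pixels is half the picture's height over the tangent of half this angle, whatever the lens; pixels are square), "cx", "cy" (the principal point, pixels), "rvec" (rotation vector, rad) and "tvec" (3), from world to camera coordinates, as OpenCV has them; the wrist camera has in their place "hand_eye" (4x4, takes a point from camera to tool coordinates, whose origin is the TCP and whose axes are the flange's). Camera axes: x right, y down, z forward; pixel columns grow to the right and rows downward; lengths in m; the calibration is good to about 2 mm. A picture is of the moment at which its call begins: read the wrist's pose just before it. calibration takes no time and is no camera call.
- workorder.job_done(): hands the job in; it is judged then, once.
The state is a dict: "time": time; "q": joint angles; "qd": joint speeds; "joint_efforts": joint torques, N m; "ee_pos": TCP position; "tcp_rot": TCP orientation; "wrist_force": force on the tool from outside, world axes, zero at the start; "torque": the same for the moment, N m; "opening": finger opening in m; "grasp_force": force on a finger pad.
Only numpy, scipy, OpenCV 4.12 (cv2) and the standard library are available. Lean on these libraries where they do the work, as an engineer would, in place of code of your own. Each camera call takes 0.05 s, during which the arm holds its last target. There are 200 camera calls.

## Working session

There is one attempt and no reset: what is moved stays moved. The work goes in short steps, Python scripts to look and compute and a tool call to move; the robot and the scene stay as the last step left them, time stands still between calls to the robot, and variables do not carry over. Pictures are saved under pics/ and viewed, at most 10 in all, crops included, and the job is handed in when it is done.

Besides the shell and the picture viewer there is one more tool, called after "Emit:" by a JSON object that holds its "method" and its "body", one argument or row to a line. play_rows: Moves the arm, as the interface text tells. Its arguments: {"type":"object","properties":{"increments":{"type":"array"},"grip_force":{"type":"number"}},"required":["increments"]}

```bash
mkdir -p pics; cat > h.py <<'E'
import numpy as np, cv2
from scipy.spatial.transform import Rotation as R
from workcell import telemetry, camera, calibration, workorder
def K(c):
    f=240/np.tan(np.radians(c["vertical_fov"])/2); return f,c["cx"],c["cy"]
def cloud(name,st=None):
    c=calibration(name); 
    o=telemetry.get_obs()
    p,d=camera(name); f,cx,cy=K(c)
    v,u=np.mgrid[:480,:640]; P=np.stack([(u-cx)/f*d,(v-cy)/f*d,d],-1)
    if "rvec" in c:
        M=R.from_rotvec(np.ravel(c["rvec"])).as_matrix(); W=(P-np.ravel(c["tvec"]))@M
    else:
        H=np.array(c["hand_eye"]); P=P@H[:3,:3].T+H[:3,3]
        W=P@R.from_euler('xyz',o["tcp_rot"],degrees=True).as_matrix().T+np.array(o["ee_pos"])
    W[d==0]=np.nan
    return p,d,W
E
python3 - <<'E'
from h import *
o=telemetry.get_obs(); print(o)
for n in("top","scene","wrist"): print(n,calibration(n))
p,d,W=cloud("top"); cv2.imwrite("pics/top.png",p[...,::-1]); np.savez("top.npz",p=p,W=W)
p,d,W=cloud("scene"); cv2.imwrite("pics/scene.png",p[...,::-1]); np.savez("scene.npz",p=p,W=W)
E
```

```text
{'time': 0.0, 'q': array([ 6.31971883e+01,  5.00963338e+00,  1.00336760e+01,  9.51004093e+01,
       -4.43928397e-04,  8.99998782e+01]), 'qd': array([ 0.09069015, -0.02411934,  0.04128998, -0.0158548 ,  0.01832451,
        0.0581066 ]), 'joint_efforts': array([-1.12496982e-03, -5.20382595e+01,  4.64809692e+01,  1.61105470e-02,
       -7.74341129e-05,  8.77762972e-06]), 'ee_pos': array([0.24791073, 0.49071542, 0.24959017]), 'tcp_rot': array([-1.79923633e+02,  4.43765684e-04,  1.53197311e+02]), 'wrist_force': array([-0.21714766,  0.55721487, -0.06276097]), 'torque': array([ 0.01917152, -0.00639007, -0.02424205]), 'grasp_force': 0.0, 'opening': 0.08557454452293732}
top {'vertical_fov': 53.09224294217258, 'cx': 323.94317212231107, 'cy': 236.30607684338761, 'rvec': array([ 2.16560665, -2.1870074 ,  0.08354402]), 'tvec': array([0.0717963 , 0.53178089, 1.04966489])}
scene {'vertical_fov': 56.87089480547902, 'cx': 323.77727246283405, 'cy': 241.77944477686358, 'rvec': array([ 2.01076308,  1.13940214, -0.54123345]), 'tvec': array([-0.33292903, -0.20161109,  1.09476377])}
wrist {'vertical_fov': 58.84115735263039, 'cx': 319.5702512306319, 'cy': 232.61850951052682, 'hand_eye': array([[-2.96228901e-04, -9.58402179e-01, -2.85421048e-01,
         7.34937923e-02],
       [ 9.99999675e-01, -6.99229577e-05, -8.03074934e-04,
         2.07049405e-03],
       [ 7.49711283e-04, -2.85421193e-01,  9.58401889e-01,
        -1.23806463e-01],
       [ 0.00000000e+00,  0.00000000e+00,  0.00000000e+00,
         1.00000000e+00]])}
```

View pics/top.png

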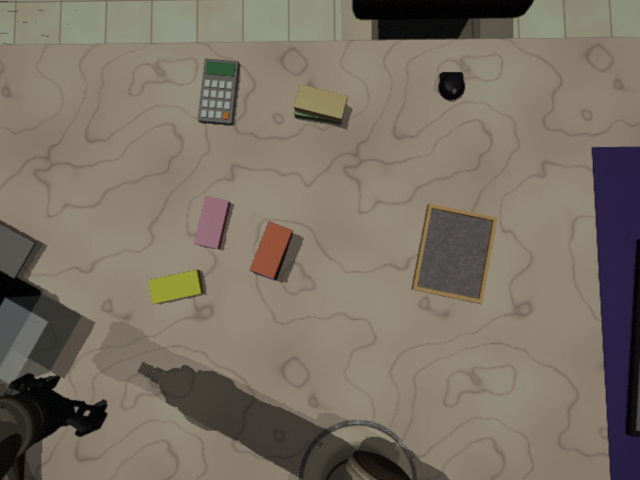

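View pics/scene.png

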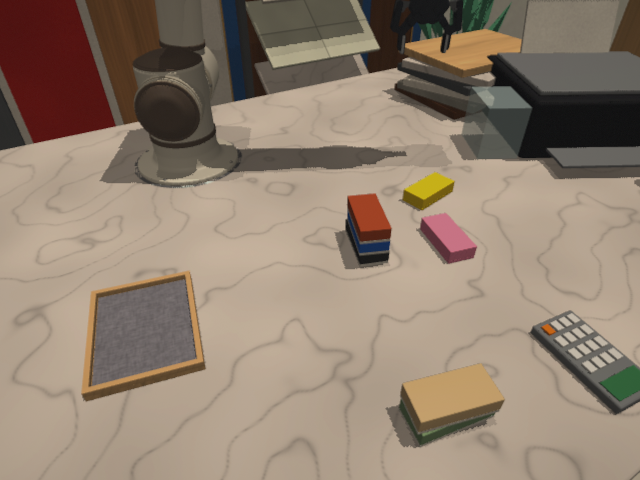

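The top view shows the rust-topped stack at about (271,250), the tray at (455,253), and pink and yellow decoys at (212,222) and (176,286). The scene view confirms the order rust, blue, charcoal at (368,228).

```bash
cat >> h.py <<'E'
def rect(W,m,z):
    """min-area rect in world xy of the largest blob of m: centre, dims, angle of long side"""
    n,l,s,_=cv2.connectedComponentsWithStats(m.astype(np.uint8)); 
    i=1+np.argmax(s[1:,4]); q=W[(l==i)&np.isfinite(W[...,2])]
    q=q[abs(q[:,2]-z)<.012]
    c,(w,h),a=cv2.minAreaRect((q[:,:2]*1000).astype(np.float32))
    if w<h: w,h,a=h,w,a+90
    return np.round(c,1),round(w,1),round(h,1),round((a+90)%180-90,1),round(np.median(q[:,2])*1000,1),len(q)
def masks(p):
    h,s,v=cv2.split(cv2.cvtColor(p,cv2.COLOR_RGB2HSV))
    return dict(rust=((h<10)|(h>176))&(s>130)&(v>60), blue=(h>100)&(h<130)&(s>120)&(v>40), oak=(h>10)&(h<25)&(s>110)&(v>90), black=v<40)
E
python3 - <<'E'
from h import *
for n in("top","scene"):
    D=np.load(n+".npz");p,W=D["p"],D["W"]
    m=masks(p)
    roi=(W[...,0]>.25)&(W[...,0]<.68)&(abs(W[...,1])<.45)
    print(n,"rust",rect(W,m["rust"]&roi,.084))
    print("oak",rect(W,m["oak"]&roi,.018))
    if n=="scene":
        for k in("blue","black"):
            q=W[m[k]&roi&(W[...,2]>.005)];print(k,len(q),q.min(0) if len(q) else 0,q.max(0) if len(q) else 0)
        v,u=np.nonzero(m["rust"]&roi);print(u.min(),u.max(),v.min(),v.max())
    f=W[(abs(W[...,2])<.015)&roi];print("desk z",np.median(f[:,2]))
E
```

```text
top rust (array([500.8, 178.2]), 107.9, 52.4, -21.7, np.float64(84.2), 1284)
oak (array([ 493.1, -224.6]), 195.1, 157.5, -12.1, np.float64(18.4), 1037)
desk z 0.0005405445041679134
scene rust (array([500.5, 177.9]), 111.9, 53.8, -21.8, np.float64(84.5), 1318)
oak (array([ 492.5, -224.9]), 198.0, 155.9, -12.2, np.float64(18.3), 2707)
blue 311 [0.44933374 0.13621946 0.03421879] [0.5582631  0.1848234  0.05373337]
black 316 [0.44358866 0.1382832  0.00577462] [0.55543814 0.1887103  0.0305301 ]
348 390 194 240
desk z 0.0009446096259183433
```

```bash
cat >> h.py <<'E'
def go(x,y,z,yaw):
    """tool-axes shift (mm) and rotvec (deg) from the present pose to x,y,z mm, tool down, yaw deg"""
    o=telemetry.get_obs(); A=R.from_euler('xyz',o["tcp_rot"],degrees=True); B=R.from_euler('xyz',[180,0,yaw],degrees=True)
    print(np.round(A.inv().apply(np.array([x,y,z])-1000*np.array(o["ee_pos"])),1),np.round((A.inv()*B).as_rotvec(degrees=True),1),"z",o["ee_pos"][2])
E
python3 -c "
from h import *
go(500.5,178,220,158.3)"
```

```text
[-366.5 -165.2   29.8] [-0.1 -0.  -5.1] z 0.24964470465882857
```

Emit:
{"method": "play_rows", "body": {
  "increments": [
    [[-20,-9,2],[0,0,0],0],
    [[-55,-25,5],[0,0,-1],0],
    [[-95,-43,8],[0,0,-1.5],0],
    [[-137,-62,11],[0,0,-2],0],
    [[-179,-81,15],[0,0,-2.5],0],
    [[-221,-100,18],[0,0,-3],0],
    [[-263,-119,21],[0,0,-4],0],
    [[-300,-135,24],[0,0,-5],0],
    [[-330,-149,27],[0,0,-5],0],
    [[-350,-158,29],[0,0,-5],0],
    [[-362,-163,30],[0,0,-5.1],0],
    [[-366.5,-165.2,30],[0,0,-5.1],0],
    [[-366.5,-165.2,30],[0,0,-5.1],0],
    [[-366.5,-165.2,30],[0,0,-5.1],0],
    [[-366.5,-165.2,30],[0,0,-5.1],0],
    [[-366.5,-165.2,30],[0,0,-5.1],0]
  ],
  "grip_force": 40
}}

```text
time: 1.7
ee_pos: [0.5003, 0.1789, 0.2205]
tcp_rot: [180.0, 0.0, 158.4]
wrist_force: [-0.7, 0.4, -0.1]
opening: 0.0855
grasp_force: 0.0
```

```bash
python3 - <<'E'
from h import *
print(telemetry.get_obs()["q"])
p,d,W=cloud("wrist"); cv2.imwrite("pics/w1.png",p[...,::-1])
print("rust",rect(W,masks(p)["rust"],.084))
go(500.5,178,79,158.3)
E
```

```text
[1.96702545e+01 1.85859249e+00 3.49382582e+00 9.16209629e+01
 4.39825935e-03 4.13090519e+01]
rust (array([500.9, 181.6]), 109.7, 53.9, -21.7, np.float64(84.1), 13937)
[ -0.4  -0.7 141.5] [0.  0.  0.1] z 0.22045783691103768
```

View pics/w1.png

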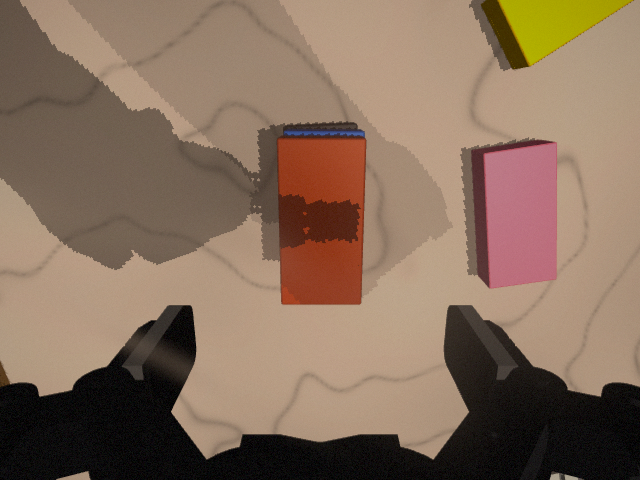

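The wrist view shows the rust slab centred between the fingers (columns 279–366, finger midpoint about 320), with blue and charcoal just visible behind it. I'll descend straight and grip.

Emit:
{"method": "play_rows", "body": {
  "increments": [
    [[-0.5,0,15],[0,0,0],0],
    [[-0.5,0,40],[0,0,0],0],
    [[-0.5,0,65],[0,0,0],0],
    [[-0.5,0,90],[0,0,0],0],
    [[-0.5,0,110],[0,0,0],0],
    [[-0.5,0,125],[0,0,0],0],
    [[-0.5,0,135],[0,0,0],0],
    [[-0.5,0,141],[0,0,0],0],
    [[-0.5,0,141],[0,0,0],0],
    [[-0.5,0,141],[0,0,0],0.3],
    [[-0.5,0,141],[0,0,0],0.5],
    [[-0.5,0,141],[0,0,0],0.7],
    [[-0.5,0,141],[0,0,0],1],
    [[-0.5,0,141],[0,0,0],1],
    [[-0.5,0,141],[0,0,0],1],
    [[-0.5,0,141],[0,0,0],1],
    [[-0.5,0,141],[0,0,0],1],
    [[-0.5,0,141],[0,0,0],1]
  ],
  "grip_force": 40
}}

```text
time: 3.55
ee_pos: [0.5018, 0.1784, 0.0805]
tcp_rot: [179.9, 0.1, 158.3]
wrist_force: [1.4, 1.8, 6.3]
opening: 0.0532
grasp_force: 43.6
```

Emit:
{"method": "play_rows", "body": {
  "increments": [
    [[0,0,-3],[0,0,0],1],
    [[0,0,-8],[0,0,0],1],
    [[0,0,-16],[0,0,0],1],
    [[0,0,-28],[0,0,0],1],
    [[0,0,-42],[0,0,0],1],
    [[0,0,-54],[0,0,0],1],
    [[0,0,-60],[0,0,0],1],
    [[0,0,-60],[0,0,0],1],
    [[0,0,-60],[0,0,0],1]
  ]
}}

```text
time: 4.45
ee_pos: [0.5011, 0.178, 0.1391]
tcp_rot: [-180.0, -0.0, 158.3]
wrist_force: [0.5, -0.4, -4.3]
opening: 0.0531
grasp_force: 43.0
```

```bash
python3 - <<'E'
from h import *
p,d,W=cloud("scene"); m=masks(p)
print("blue",rect(W,m["blue"]&(W[...,0]<.65)&(abs(W[...,1])<.4),.056), "rust",rect(W,m["rust"]&(W[...,2]<.2)&(W[...,0]<.65),.145))
cv2.imwrite("pics/s2.png",cv2.resize(p[130:290,270:480,::-1],None,fx=3,fy=3))
go(497,-23,140,158.3);go(497,-23,30,158.3)
E
```

```text
blue (array([501. , 179.6]), 105.9, 54.0, -22.2, np.float64(56.4), 1098) rust (array([-928.4, -200.1]), 259.0, 28.6, 89.3, np.float64(144.9), 661)
[ -70.7 -188.1   -1.2] [-0. -0. -0.] z 0.1387630348207823
[ -70.8 -188.1  108.8] [-0. -0. -0.] z 0.1387630348207823
```

View pics/s2.png

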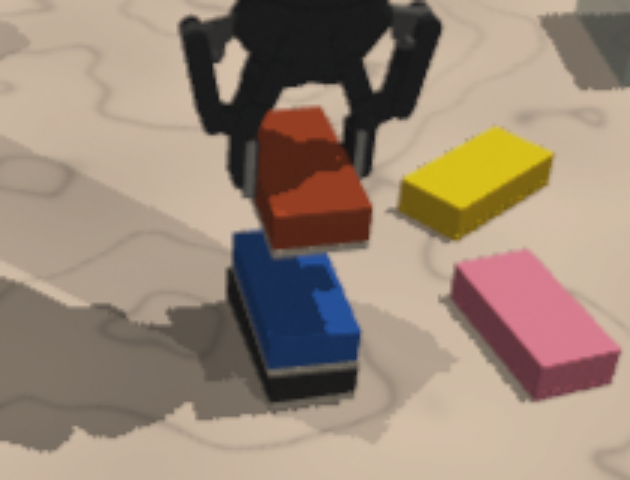

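Rust hangs level in the fingers at crop pixel (315,180), and blue still lies on charcoal at (295,300). I'll carry it to the midpoint.

Emit:
{"method": "play_rows", "body": {
  "increments": [
    [[-4,-10,0],[0,0,0],1],
    [[-12,-32,0],[0,0,0],1],
    [[-23,-62,0],[0,0,0],1],
    [[-35,-94,0],[0,0,0],1],
    [[-47,-126,0],[0,0,0],1],
    [[-58,-155,0],[0,0,0],1],
    [[-66,-175,0],[0,0,0],1],
    [[-70,-185,5],[0,0,0],1],
    [[-71,-188,15],[0,0,0],1],
    [[-71,-188,32],[0,0,0],1],
    [[-71,-188,52],[0,0,0],1],
    [[-71,-188,70],[0,0,0],1],
    [[-71,-188,85],[0,0,0],1],
    [[-71,-188,95],[0,0,0],1],
    [[-71,-188,101],[0,0,0],1],
    [[-71,-188,105],[0,0,0],1],
    [[-71,-188,108],[0,0,0],1],
    [[-71,-188,110],[0,0,0],1],
    [[-71,-188,110],[0,0,0],1],
    [[-71,-188,110],[0,0,0],1]
  ]
}}

```text
time: 6.5
ee_pos: [0.4978, -0.023, 0.0296]
tcp_rot: [180.0, 0.0, 158.3]
wrist_force: [0.3, -0.4, -5.0]
opening: 0.0529
grasp_force: 43.2
```

Not in contact yet, so creep down until it touches.

Emit:
{"method": "play_rows", "body": {
  "increments": [
    [[0,0,1],[0,0,0],1],
    [[0,0,2],[0,0,0],1],
    [[0,0,3],[0,0,0],1],
    [[0,0,4],[0,0,0],1],
    [[0,0,4],[0,0,0],1],
    [[0,0,4],[0,0,0],1]
  ]
}}

```text
time: 7.1
ee_pos: [0.4975, -0.0229, 0.0252]
tcp_rot: [-180.0, -0.0, 158.3]
wrist_force: [0.1, -0.4, -4.9]
opening: 0.0531
grasp_force: 43.2
```

Emit:
{"method": "play_rows", "body": {
  "increments": [
    [[0,0,0.5],[0,0,0],1],
    [[0,0,1],[0,0,0],1],
    [[0,0,1.5],[0,0,0],1],
    [[0,0,1.5],[0,0,0],1]
  ]
}}

```text
time: 7.5
ee_pos: [0.4976, -0.0229, 0.0245]
tcp_rot: [180.0, 0.0, 158.3]
wrist_force: [-3.4, 1.6, 5.7]
opening: 0.0529
grasp_force: 44.2
```

Emit:
{"method": "play_rows", "body": {
  "increments": [
    [[0,0,0],[0,0,0],0.5],
    [[0,0,0],[0,0,0],0.3],
    [[0,0,0],[0,0,0],0],
    [[0,0,0],[0,0,0],0],
    [[0,0,0],[0,0,0],0],
    [[0,0,-5],[0,0,0],0],
    [[0,0,-20],[0,0,0],0],
    [[0,0,-50],[0,0,0],0],
    [[0,0,-90],[0,0,0],0],
    [[0,0,-130],[0,0,0],0],
    [[0,0,-160],[0,0,0],0],
    [[0,0,-170],[0,0,0],0],
    [[0,0,-170],[0,0,0],0],
    [[0,0,-170],[0,0,0],0],
    [[0,0,-170],[0,0,0],0]
  ]
}}

```text
time: 9.0
ee_pos: [0.4969, -0.0229, 0.1923]
tcp_rot: [-180.0, -0.1, 158.3]
wrist_force: [-1.4, 0.4, -0.5]
opening: 0.0852
grasp_force: 0.0
```

```bash
python3 - <<'E'
from h import *
p,d,W=cloud("wrist")
print("rust",rect(W,masks(p)["rust"],.028))
go(501,179,195,158)
E
```

```text
rust (array([496.6, -20.4]), 109.8, 53.9, -21.6, np.float64(28.1), 11744)
[ 70.9 189.1  -2.7] [-0.  -0.1  0.3] z 0.19231741014822662
```

Emit:
{"method": "play_rows", "body": {
  "increments": [
    [[4,10,0],[0,0,0],0],
    [[13,34,0],[0,0,0],0],
    [[26,68,0],[0,0,0],0],
    [[40,106,0],[0,0,0],0],
    [[53,142,0],[0,0,0],0],
    [[63,169,0],[0,0,0],0],
    [[69,184,0],[0,0,0],0],
    [[71,189,0],[0,0,0],0],
    [[71,189,0],[0,0,0],0],
    [[71,189,0],[0,0,0],0],
    [[71,189,0],[0,0,0],0]
  ]
}}

```text
time: 10.15
ee_pos: [0.5016, 0.1779, 0.1939]
tcp_rot: [-180.0, 0.0, 158.2]
wrist_force: [-0.3, -0.6, -0.2]
opening: 0.0859
grasp_force: 0.0
```

```bash
python3 - <<'E'
from h import *
p,d,W=cloud("wrist")
print("blue",rect(W,masks(p)["blue"],.056))
go(501,179,51.5,158)
E
```

```text
blue (array([499.1, 184. ]), 109.5, 53.4, -22.0, np.float64(56.1), 13643)
[  1.    0.7 142.4] [0.  0.  0.2] z 0.1939170483335765
```

Emit:
{"method": "play_rows", "body": {
  "increments": [
    [[1,1,15],[0,0,0.2],0],
    [[3,2,40],[0,0,0.2],0],
    [[3,2,65],[0,0,0.2],0],
    [[3,2,90],[0,0,0.2],0],
    [[3,2,110],[0,0,0.2],0],
    [[3,2,125],[0,0,0.2],0],
    [[3,2,135],[0,0,0.2],0],
    [[3,2,142],[0,0,0.2],0],
    [[3,2,142],[0,0,0.2],0],
    [[3,2,142],[0,0,0.2],0.3],
    [[3,2,142],[0,0,0.2],0.4],
    [[3,2,142],[0,0,0.2],0.5],
    [[3,2,142],[0,0,0.2],0.7],
    [[3,2,142],[0,0,0.2],1],
    [[3,2,142],[0,0,0.2],1],
    [[3,2,142],[0,0,0.2],1],
    [[3,2,142],[0,0,0.2],1],
    [[3,2,142],[0,0,0.2],1]
  ]
}}

```text
time: 12.0
ee_pos: [0.4999, 0.182, 0.0528]
tcp_rot: [180.0, 0.1, 158.1]
wrist_force: [-1.7, -1.5, 5.1]
opening: 0.0533
grasp_force: 43.9
```

Emit:
{"method": "play_rows", "body": {
  "increments": [
    [[0,0,-3],[0,0,0],1],
    [[0,0,-8],[0,0,0],1],
    [[0,0,-16],[0,0,0],1],
    [[0,0,-30],[0,0,0],1],
    [[0,0,-48],[0,0,0],1],
    [[0,0,-66],[0,0,0],1],
    [[0,0,-77],[0,0,0],1],
    [[0,0,-80],[0,0,0],1],
    [[0,0,-80],[0,0,0],1],
    [[0,0,-80],[0,0,0],1]
  ]
}}

```text
time: 13.0
ee_pos: [0.4991, 0.1818, 0.131]
tcp_rot: [-180.0, -0.0, 158.1]
wrist_force: [-1.4, 0.2, -3.7]
opening: 0.0529
grasp_force: 42.9
```

```bash
python3 - <<'E'
from h import *
p,d,W=cloud("scene")
cv2.imwrite("pics/s3.png",cv2.resize(p[130:290,250:460,::-1],None,fx=3,fy=3))
go(493,-225,132,163);go(493,-225,38,163)
E
```

```text
[-146.1 -379.7   -0.9] [-0.1 -0.1 -4.9] z 0.13086371612257017
[-146.3 -379.6   93.1] [-0.1 -0.1 -4.9] z 0.13086371612257017
```

View pics/s3.png

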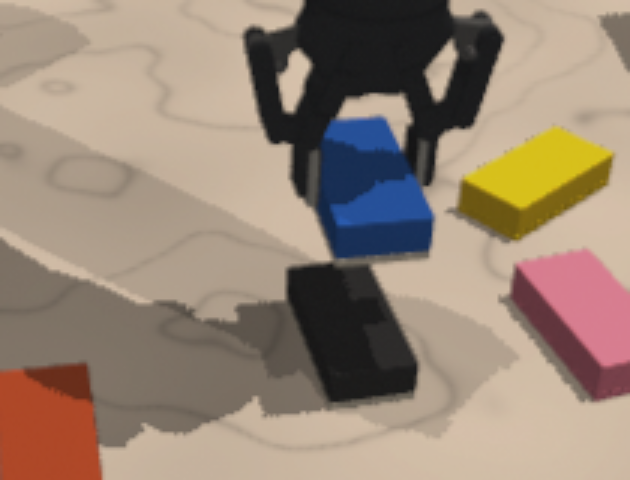

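Blue hangs level at crop pixel (375,185), and charcoal stands undisturbed at (350,330). Next, carry blue to the tray.

Emit:
{"method": "play_rows", "body": {
  "increments": [
    [[-5,-13,0],[0,0,0],1],
    [[-16,-42,0],[0,0,-0.5],1],
    [[-30,-78,0],[0,0,-1],1],
    [[-45,-117,0],[0,0,-1.5],1],
    [[-60,-156,0],[0,0,-2],1],
    [[-75,-195,0],[0,0,-2.5],1],
    [[-90,-234,0],[0,0,-3],1],
    [[-105,-273,0],[0,0,-4],1],
    [[-119,-310,0],[0,0,-4.5],1],
    [[-131,-341,0],[0,0,-5],1],
    [[-140,-364,0],[0,0,-5],1],
    [[-145,-377,0],[0,0,-5],1],
    [[-146,-380,5],[0,0,-5],1],
    [[-146,-380,15],[0,0,-5],1],
    [[-146,-380,35],[0,0,-5],1],
    [[-146,-380,55],[0,0,-5],1],
    [[-146,-380,70],[0,0,-5],1],
    [[-146,-380,80],[0,0,-5],1],
    [[-146,-380,85],[0,0,-5],1],
    [[-146,-380,85],[0,0,-5],1]
  ]
}}

```text
time: 15.05
ee_pos: [0.493, -0.2247, 0.0464]
tcp_rot: [180.0, -0.0, 163.1]
wrist_force: [0.1, 1.1, -3.5]
opening: 0.0529
grasp_force: 43.0
```

Emit:
{"method": "play_rows", "body": {
  "increments": [
    [[0,0,2],[0,0,0],1],
    [[0,0,4],[0,0,0],1],
    [[0,0,6],[0,0,0],1],
    [[0,0,7],[0,0,0],1],
    [[0,0,8],[0,0,0],1],
    [[0,0,9],[0,0,0],1],
    [[0,0,10],[0,0,0],1],
    [[0,0,10],[0,0,0],1],
    [[0,0,10],[0,0,0],1]
  ]
}}

```text
time: 15.95
ee_pos: [0.4931, -0.2251, 0.0368]
tcp_rot: [-180.0, -0.0, 163.1]
wrist_force: [0.2, 0.8, -3.0]
opening: 0.0528
grasp_force: 43.0
```

Emit:
{"method": "play_rows", "body": {
  "increments": [
    [[0,0,1],[0,0,0],1],
    [[0,0,2],[0,0,0],1],
    [[0,0,3],[0,0,0],1],
    [[0,0,3.5],[0,0,0],1],
    [[0,0,4],[0,0,0],1],
    [[0,0,4.5],[0,0,0],1],
    [[0,0,4.5],[0,0,0],1]
  ]
}}

```text
time: 16.65
ee_pos: [0.4931, -0.2251, 0.0329]
tcp_rot: [180.0, 0.0, 163.1]
wrist_force: [-3.5, 1.2, 5.1]
opening: 0.0531
grasp_force: 43.8
```

Contact. I'll release, retreat and check with the cameras.

Emit:
{"method": "play_rows", "body": {
  "increments": [
    [[0,0,0],[0,0,0],0.5],
    [[0,0,0],[0,0,0],0.3],
    [[0,0,0],[0,0,0],0],
    [[0,0,0],[0,0,0],0],
    [[0,0,0],[0,0,0],0],
    [[0,0,-5],[0,0,0],0],
    [[0,0,-20],[0,0,0],0],
    [[0,0,-50],[0,0,0],0],
    [[0,0,-90],[0,0,0],0],
    [[0,0,-130],[0,0,0],0],
    [[0,0,-155],[0,0,0],0],
    [[0,0,-160],[0,0,0],0],
    [[0,0,-160],[0,0,0],0],
    [[0,0,-160],[0,0,0],0]
  ]
}}

```text
time: 18.05
ee_pos: [0.4928, -0.225, 0.1915]
tcp_rot: [180.0, -0.1, 163.1]
wrist_force: [-0.0, 1.1, -0.1]
opening: 0.0856
grasp_force: 0.0
```

```bash
python3 - <<'E'
from h import *
p,d,W=cloud("wrist"); m=masks(p)
print("blue",rect(W,m["blue"],.036))
p,d,W=cloud("scene"); m=masks(p); roi=(W[...,0]<.7)&(W[...,0]>.3)&(abs(W[...,1])<.4)
print("blue",rect(W,m["blue"]&roi,.036),"rust",rect(W,m["rust"]&roi,.028))
go(497,-23,193,158.3)
E
```

```text
blue (array([ 492.5, -222.9]), 110.3, 53.8, -17.0, np.float64(36.1), 12433)
blue (array([ 492.3, -225.5]), 111.2, 54.5, -16.8, np.float64(36.6), 2362) rust (array([497.1, -23.6]), 110.0, 53.3, -21.6, np.float64(28.6), 1602)
[ 54.5 194.4  -1.9] [ 0.  -0.1  4.8] z 0.19093248210751262
```

Emit:
{"method": "play_rows", "body": {
  "increments": [
    [[3,10,0],[0,0,0],0],
    [[10,35,0],[0,0,1],0],
    [[20,70,0],[0,0,2],0],
    [[31,110,0],[0,0,3],0],
    [[41,147,0],[0,0,4],0],
    [[49,174,0],[0,0,4.8],0],
    [[53,189,0],[0,0,4.8],0],
    [[54.5,194.5,0],[0,0,4.8],0],
    [[54.5,194.5,0],[0,0,4.8],0],
    [[54.5,194.5,0],[0,0,4.8],0],
    [[54.5,194.5,0],[0,0,4.8],0]
  ]
}}

```text
time: 19.25
ee_pos: [0.4975, -0.0239, 0.1922]
tcp_rot: [-180.0, -0.0, 158.2]
wrist_force: [0.8, 0.3, 0.9]
opening: 0.0854
grasp_force: 0.0
```

```bash
python3 - <<'E'
from h import *
p,d,W=cloud("wrist"); m=masks(p)
print("rust",rect(W,m["rust"],.028))
for n in("top","scene"):
    p,d,W=cloud(n); w=W*1000
    m=(abs(w[...,2]-28)<6)&(abs(w[...,0]-500)<75)&(abs(w[...,1]-180)<50)
    print(n,"charcoal",rect(W,m,.028))
go(497,-23,25,158.3)
E
```

```text
rust (array([496.8, -20.5]), 110.1, 54.0, -21.7, np.float64(28.1), 11772)
top charcoal (array([495.8, 182.9]), 109.3, 54.4, -19.2, np.float64(28.2), 1203)
scene charcoal (array([494.5, 182. ]), 114.7, 54.6, -19.4, np.float64(28.6), 1185)
[  0.8   0.6 167.2] [-0.  -0.  -0.1] z 0.1922324307707436
```

Emit:
{"method": "play_rows", "body": {
  "increments": [
    [[0,0.5,15],[0,0,0],0],
    [[0,0.5,45],[0,0,0],0],
    [[0,0.5,80],[0,0,0],0],
    [[0,0.5,115],[0,0,0],0],
    [[0,0.5,140],[0,0,0],0],
    [[0,0.5,155],[0,0,0],0],
    [[0,0.5,163],[0,0,0],0],
    [[0,0.5,167],[0,0,0],0],
    [[0,0.5,167],[0,0,0],0],
    [[0,0.5,167],[0,0,0],0.3],
    [[0,0.5,167],[0,0,0],0.4],
    [[0,0.5,167],[0,0,0],0.5],
    [[0,0.5,167],[0,0,0],0.7],
    [[0,0.5,167],[0,0,0],1],
    [[0,0.5,167],[0,0,0],1],
    [[0,0.5,167],[0,0,0],1],
    [[0,0.5,167],[0,0,0],1],
    [[0,0.5,167],[0,0,0],1]
  ]
}}

```text
time: 21.2
ee_pos: [0.4983, -0.0229, 0.0264]
tcp_rot: [180.0, 0.1, 158.3]
wrist_force: [-1.8, -0.8, 5.7]
opening: 0.0533
grasp_force: 43.0
```

Emit:
{"method": "play_rows", "body": {
  "increments": [
    [[0,0,-3],[0,0,0],1],
    [[0,0,-8],[0,0,0],1],
    [[0,0,-16],[0,0,0],1],
    [[0,0,-30],[0,0,0],1],
    [[0,0,-48],[0,0,0],1],
    [[0,0,-66],[0,0,0],1],
    [[0,0,-77],[0,0,0],1],
    [[0,0,-80],[0,0,0],1],
    [[0,0,-80],[0,0,0],1],
    [[0,0,-80],[0,0,0],1]
  ]
}}

```text
time: 22.2
ee_pos: [0.4974, -0.0227, 0.1046]
tcp_rot: [-180.0, -0.1, 158.3]
wrist_force: [0.0, 0.1, -4.0]
opening: 0.0531
grasp_force: 43.2
```

```bash
python3 -c "
from h import *
go(496,182.7,105,160.7);go(496,182.7,60,160.7)"
```

```text
[ 77.2 190.3  -0.4] [-0.  -0.1 -2.4] z 0.10457673366354439
[ 77.2 190.3  44.6] [-0.  -0.1 -2.4] z 0.10457673366354439
```

Emit:
{"method": "play_rows", "body": {
  "increments": [
    [[4,10,0],[0,0,0],1],
    [[13,32,0],[0,0,-0.5],1],
    [[26,63,0],[0,0,-1],1],
    [[39,96,0],[0,0,-1.5],1],
    [[52,128,0],[0,0,-2],1],
    [[63,156,0],[0,0,-2.4],1],
    [[71,176,0],[0,0,-2.4],1],
    [[76,187,0],[0,0,-2.4],1],
    [[77,190.5,5],[0,0,-2.4],1],
    [[77,190.5,15],[0,0,-2.4],1],
    [[77,190.5,28],[0,0,-2.4],1],
    [[77,190.5,37],[0,0,-2.4],1],
    [[77,190.5,42],[0,0,-2.4],1],
    [[77,190.5,44],[0,0,-2.4],1],
    [[77,190.5,45],[0,0,-2.4],1],
    [[77,190.5,46],[0,0,-2.4],1],
    [[77,190.5,47],[0,0,-2.4],1],
    [[77,190.5,47],[0,0,-2.4],1],
    [[77,190.5,47],[0,0,-2.4],1]
  ]
}}

```text
time: 24.1
ee_pos: [0.4967, 0.1828, 0.0585]
tcp_rot: [180.0, 0.0, 160.7]
wrist_force: [1.0, 0.3, -3.6]
opening: 0.0534
grasp_force: 43.2
```

Emit:
{"method": "play_rows", "body": {
  "increments": [
    [[0,0,0.5],[0,0,0],1],
    [[0,0,1],[0,0,0],1],
    [[0,0,1.5],[0,0,0],1],
    [[0,0,2],[0,0,0],1],
    [[0,0,2.5],[0,0,0],1],
    [[0,0,3],[0,0,0],1],
    [[0,0,3],[0,0,0],1]
  ]
}}

```text
time: 24.8
ee_pos: [0.4966, 0.1827, 0.0552]
tcp_rot: [-180.0, -0.0, 160.7]
wrist_force: [-0.8, 0.4, -3.2]
opening: 0.0532
grasp_force: 43.2
```

Emit:
{"method": "play_rows", "body": {
  "increments": [
    [[0,0,0.5],[0,0,0],1],
    [[0,0,1],[0,0,0],1],
    [[0,0,1.5],[0,0,0],1],
    [[0,0,2],[0,0,0],1],
    [[0,0,2],[0,0,0],1]
  ]
}}

```text
time: 25.3
ee_pos: [0.4967, 0.1828, 0.0544]
tcp_rot: [180.0, 0.0, 160.7]
wrist_force: [-5.3, -1.3, 8.0]
opening: 0.0528
grasp_force: 44.6
```

Emit:
{"method": "play_rows", "body": {
  "increments": [
    [[0,0,0],[0,0,0],0.5],
    [[0,0,0],[0,0,0],0.3],
    [[0,0,0],[0,0,0],0],
    [[0,0,0],[0,0,0],0],
    [[0,0,0],[0,0,0],0],
    [[0,0,-5],[0,0,0],0],
    [[0,0,-20],[0,0,0],0],
    [[0,0,-50],[0,0,0],0],
    [[0,0,-90],[0,0,0],0],
    [[0,0,-130],[0,0,0],0],
    [[0,0,-150],[0,0,0],0],
    [[0,0,-155],[0,0,0],0],
    [[0,0,-155],[0,0,0],0],
    [[0,0,-155],[0,0,0],0],
    [[0,0,-155],[0,0,0],0]
  ]
}}

```text
time: 26.8
ee_pos: [0.4961, 0.1826, 0.2068]
tcp_rot: [-179.9, -0.1, 160.7]
wrist_force: [-0.4, 0.2, -0.3]
opening: 0.0852
grasp_force: 0.0
```

```bash
python3 - <<'E'
from h import *
p,d,W=cloud("wrist"); print("rust",rect(W,masks(p)["rust"],.056))
p,d,W=cloud("scene"); m=masks(p); roi=(W[...,0]<.7)&(W[...,0]>.3)&(abs(W[...,1])<.4)
print("blue",rect(W,m["blue"]&roi,.036),"rust",rect(W,m["rust"]&roi,.056))
cv2.imwrite("pics/s4.png",p[100:420,40:520,::-1])
E
```

```text
rust (array([495.2, 185.4]), 110.0, 54.0, -19.3, np.float64(56.1), 12787)
blue (array([ 491.3, -224.8]), 112.6, 54.0, -16.9, np.float64(36.6), 2373) rust (array([495.5, 181.3]), 110.7, 54.2, -18.7, np.float64(56.4), 1262)
```

View pics/s4.png

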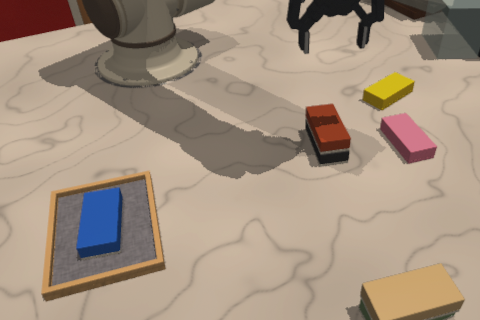

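Blue lies flat in the tray at crop pixel (100,222). Rust sits squarely on charcoal at (327,132), and the gripper is clear of everything.

```bash
python3 -c "
from h import *
print(workorder.job_done())"
```

```text
the job is handed in; nothing more can be done
None
```

I handed the job in at about 27 s of the 72 s limit, with blue flat in the oak tray and rust-red back squarely on charcoal; the last pictures confirm both, but the hand-in returned no verdict.

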